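# Complete the mirror-stand kit

## Robot

A 6-joint arm with a two-finger parallel gripper is mounted at the origin on the work surface. World frame = base frame: x ahead of the robot, y to its left, z up, the work surface at z = 0. Lengths are in mm, angles in rad, forces in N, time in s.
With the tool pointing down it reaches from about 300 to 875 mm from the base axis. Payload 6.4 kg.
Tool frame: the origin (TCP) lies at the very end of the fingers, on their centre line; the grasp point (between the pads) lies r.grip_depth behind it (r.grip_depth is the distance from the TCP to the grasp point, in mm); z points along the fingers, y is the line along which they close (so a half turn about z gives the same grasp; the last joint's range is limited). The gripper opens to 88 mm and grips with 3 to 60 N. Pads are 18 mm wide; open, the fingers measure 123 mm over their backs; the gripper's body (75 mm by 187 mm) begins 45 mm behind the grasp point.
Start: joints at [-1.454, 0.181, 1.607, -0, 1.354, -0.206], TCP at [182.42, -545.311, 238.714] pointing down, gripper open.
Joint ranges: [-2.99, 2.99], [-0.89, 2.07], [0.3, 2.58], [-1.14, 4.28], [0, 2.63], [-3.12, 3.12]. Speed limits (rad/s): [2.57, 2.57, 3.01, 3.14, 3.14, 3.14].

## Interface

Orientations are given as a unit quaternion [x, y, z, w].
In Python, from workcell import r, vision gives the robot as it stands. The module is installed in compiled form; this text tells all that it offers.
- The arm moves only by the tool drive_tool, never from a script. Its argument "motion" is a list of rows, each a list of 5 numbers: the opening, from 0 (shut) to 1 (fully open), then the shift along the tool's x, y, z in mm, then the turn about the tool's z in degrees. In form: [[grip, dx, dy, dz, yaw], ...]. A call has 1 to 5 rows; each row is the pose to reach, as a shift and turn from the pose commanded when the call began, along the tool's axes at that moment; what a row does not reach only later rows make up. A row lasts 1/8 s, in which the tool goes at most 62.5 mm and 10.7 degrees, less where a joint would pass 70% of its speed; a pose out of reach is approached as far as the arm can. A call with a gripper value outside its range is refused whole. The fingers move at their own pace and stop on an object; "grip_force" is the grip in N (left out, the last holds). Time passes only in rows, so rows that repeat a pose let the fingers close. It gives the time, the measured TCP pose, the force, the opening and the grip force at its end, in the units of the state.
- r.read_state(): the state, without advancing time (a new reading comes with each control period).
- vision.grab_frame(name): name is "side" or "top" or "wrist"; returns a dict with "image" (420x560x3 uint8, blue, green, red), "z_map" (420x560 float32, mm along the optical axis (not along the pixel's ray), 0 where there is no reading), "fx", "fy", "cx", "cy" (pixels), "camera_from_world" (4x4, takes a point from world to camera coordinates). Camera axes: x right, y up, looking along -z (the intrinsics and any distortion apply to the point x, -y, -z); pixel columns grow to the right and rows downward; lengths in mm; the calibration is good to about 2 mm. A picture is of the moment at which its call begins.
- r.sign_off(): hands the job in; it is judged then, once.
The state is a dict: "time_s": time; "joints": joint angles; "qd": joint speeds; "effort": joint torques, N m; "ee_pos": TCP position; "ee_rot": TCP orientation; "force": force on the tool from outside, world axes, zero at the start; "wrist_torque": the same for the moment, N m; "width": finger opening in mm; "grip_force": force on a finger pad.
Only numpy, scipy, OpenCV 4.12 (cv2) and the standard library are available. Lean on these libraries where they do the work, as an engineer would, in place of code of your own. Each camera call takes 0.05 s, during which the arm holds its last target. There are 200 camera calls.

## Task

Complete the kit in the blue tray so that it holds one bracket, one post and one mirror mount, each standing upright on the floor of its own compartment. One type is already in the tray: leave it there and bring no second one, but fetch one of each missing type from the bench and set it down gently. Never touch the gold mirrors with the fingers, and leave the spare parts, the camera, the telephone and the detector where they are.

Things in the scene. Friction and masses are not known exactly. Their poses are not given: they have to be found in the camera images.
- tray: Blue kit tray fixed to the bench, 80 (x) by 248 mm (y) outside, walls 14 mm high, 6 mm thick outside and 16 mm between compartments, pale floor level with the bench (a part stands equally high in the tray and on the bench). Three compartments in a row along its y, each 68 by 68 mm inside, centres 84 mm apart. Origin: centre of the tray at bench height; z up.
- slot0 (a point): Centre of the floor of compartment 0 of the tray (at -84 mm along the tray's y), at bench height; axes as the tray's.
- slot1 (a point): Centre of the floor of compartment 1 of the tray (at 0 mm along the tray's y), at bench height; axes as the tray's.
- slot2 (a point): Centre of the floor of compartment 2 of the tray (at 84 mm along the tray's y), at bench height; axes as the tray's.
- bracket1_mid (a point): Aluminium angle bracket, 80 mm high, 0.2 kg. Foot 60 (own x) by 44 (y) by 10 mm; upright plate 10 thick (x), 44 wide (y), up to 80, at the foot's -x end. Point: middle of the upright plate, 45 mm above the underside, 25 mm along own -x from the foot's centre. z up. One of two alike; at most one of them starts in the tray.
- bracket2_mid (a point): Aluminium angle bracket, 80 mm high, 0.2 kg. Foot 60 (own x) by 44 (y) by 10 mm; upright plate 10 thick (x), 44 wide (y), up to 80, at the foot's -x end. Point: middle of the upright plate, 45 mm above the underside, 25 mm along own -x from the foot's centre. z up. One of two alike; at most one of them starts in the tray.
- post1_mid (a point): Round steel post, 90 mm high, 0.35 kg, standing on its flange: shaft 25 mm in diameter, flange 50 mm in diameter and 10 thick. Point: on the axis, 45 mm above the underside. z up. One of two alike; at most one of them starts in the tray.
- post2_mid (a point): Round steel post, 90 mm high, 0.35 kg, standing on its flange: shaft 25 mm in diameter, flange 50 mm in diameter and 10 thick. Point: on the axis, 45 mm above the underside. z up. One of two alike; at most one of them starts in the tray.
- mirror1_mid (a point): Black mirror mount, 70 mm high, 0.27 kg. Foot 44 (own x) by 60 (y) by 10 mm; centred on it a square frame 14 thick (x), 50 wide (y), 10 to 70 mm high, round a gold mirror. Bare side edges, 50 mm apart along y, for gripping. Point: middle of the frame, 40 mm above the underside. z up. One of two alike; at most one of them starts in the tray.
- mirror2_mid (a point): Black mirror mount, 70 mm high, 0.27 kg. Foot 44 (own x) by 60 (y) by 10 mm; centred on it a square frame 14 thick (x), 50 wide (y), 10 to 70 mm high, round a gold mirror. Bare side edges, 50 mm apart along y, for gripping. Point: middle of the frame, 40 mm above the underside. z up. One of two alike; at most one of them starts in the tray.
- mirror1_glass: The gold mirror in mirror mount 1; 39 mm in diameter, facing own -x, 4 mm inside the frame; must not be touched. Two brass knobs stick out 13 mm at the back of the frame (own +x). Its origin is the centre of the underside of the mount's foot; axes as the mount's.
- mirror2_glass: The gold mirror in mirror mount 2; 39 mm in diameter, facing own -x, 4 mm inside the frame; must not be touched. Two brass knobs stick out 13 mm at the back of the frame (own +x). Its origin is the centre of the underside of the mount's foot; axes as the mount's.
- ccd_camera_mid (a point): Bystander: black box camera with lens, 185 mm long, 62 mm high. Point at the middle of its body.
- phone_mid (a point): Bystander: red desk telephone, 200 by 170 mm, 68 mm high. Point over its centre, 30 mm above the bench.
- detector_mid (a point): Bystander: steel cylinder on a 90 mm square aluminium plate, 99 mm high. Point on its axis, 50 mm above the bench.
Mind the look-alikes: they are no part of the job. Leave any brown or turquoise look-alike of the part that bears bracket1_mid alone.

How it is judged:
By the outcome, as a careful person would: the job done as asked, in the order asked, and still so for the second after the job is handed in, with the robot touching nothing.
It also fails if it takes over 64 s, if anything falls off the work surface, if the arm or the gripper's body presses on something with over 40 N, if the wrist force passes 120 N, or if a joint passes its speed limit or range.

## Working session

There is one attempt and no reset: what is moved stays moved. The work goes in short steps, Python scripts to look and compute and a tool call to move; the robot and the scene stay as the last step left them, time stands still between calls to the robot, and variables do not carry over. Pictures are saved under pics/ and viewed, at most 10 in all, crops included, and the job is handed in when it is done.

Besides the shell and the picture viewer there is one more tool, called after "Call:" by a JSON object that holds its "method" and its "body", one argument or row to a line. drive_tool: Moves the arm, as the interface text tells. Its arguments: {"type":"object","properties":{"motion":{"type":"array"},"grip_force":{"type":"number"}},"required":["motion"]}

```bash
mkdir -p pics
cat > h.py <<'E'
import numpy as np, cv2
from workcell import r, vision
def grab(n,save=None):
    f=vision.grab_frame(n)
    if save:
        cv2.imwrite(save,f["image"])
    np.savez(f"{n}.npz",**{k:np.asarray(v) for k,v in f.items()})
    return f
def world(f,u,v,z=None):
    "pixel -> world, by depth map (or on plane z)"
    T=np.linalg.inv(f["camera_from_world"])
    d=np.array([(u-f["cx"])/f["fx"],-(v-f["cy"])/f["fy"],-1.])
    o=T[:3,3]; dw=T[:3,:3]@d
    if z is None: s=f["z_map"][int(round(v)),int(round(u))]
    else: s=(z-o[2])/dw[2]
    return o+s*dw
E
python3 - <<'E'
from h import *
a=grab("top");b=grab("side")
for n,f in(("top",a),("side",b)):
    cv2.imwrite(f"pics/{n}0.png",f["image"]); print(n,f["fx"],f["cx"],f["cy"],np.linalg.inv(f["camera_from_world"]).round(2).tolist(),[k for k in f])
print(r.grip_depth,r.read_state())
E
```

```text
top 415.96621978422945 276.40567349628594 206.77155040543585 [[0.01, 0.99, -0.14, 405.0], [-1.0, 0.01, 0.01, 28.83], [0.02, 0.13, 0.99, 1426.19], [0.0, 0.0, 0.0, 1.0]] ['image', 'z_map', 'fx', 'fy', 'cx', 'cy', 'camera_from_world']
side 505.6990825442325 281.41084495970773 200.6190129326978 [[-0.78, 0.4, -0.48, -90.78], [-0.62, -0.49, 0.61, 875.17], [0.01, 0.78, 0.63, 948.53], [0.0, 0.0, 0.0, 1.0]] ['image', 'z_map', 'fx', 'fy', 'cx', 'cy', 'camera_from_world']
18.700000000000003 {'time_s': 0.1, 'joints': array([-1.45426942e+00,  1.81456056e-01,  1.60788646e+00, -1.25656003e-05,
        1.35381223e+00, -2.06295060e-01]), 'qd': array([-1.21744009e-03, -7.26539023e-04, -1.11913606e-04,  8.58607417e-05,
       -1.17617660e-03, -1.17877564e-03]), 'effort': array([ 4.60522933e-04, -4.34820771e+01, -3.42694080e+01,  7.03387731e-02,
        3.39956372e-02, -4.14938415e-05]), 'ee_pos': array([ 182.37414519, -544.80771608,  237.91666571]), 'ee_rot': array([ 9.87000986e-01,  1.60712298e-01,  2.89165131e-05, -7.80534464e-04]), 'force': array([0.38343091, 0.2739321 , 0.00726316]), 'wrist_torque': array([-0.01694472,  0.02446138, -0.02382129]), 'grip_force': 0.0, 'width': 87.87518467480707}
```

View pics/top0.png

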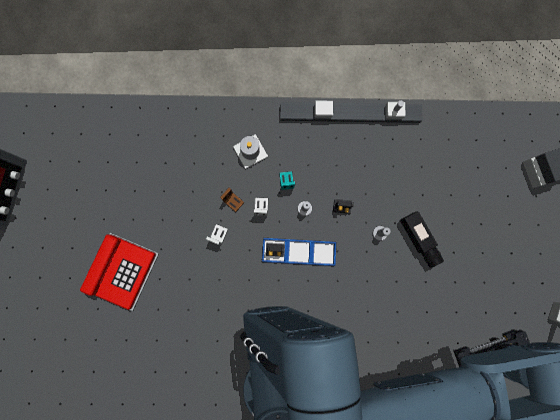

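View pics/side0.png

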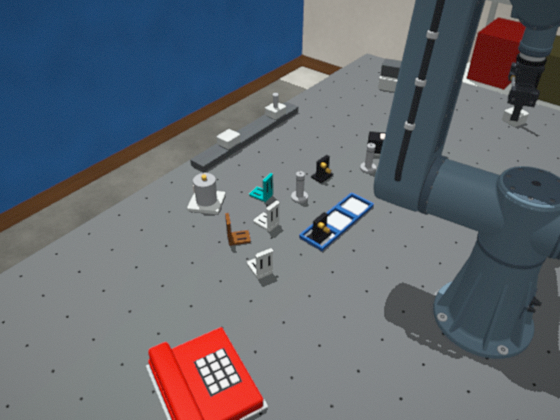

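Top view: the tray is at (299,252) with a black mirror mount in its left compartment (274,250), so a bracket and a post are missing. Candidates for the bracket are aluminium at (261,206) and (217,234); the look-alikes are brown (232,199) and turquoise (287,180). Posts stand at (305,208) and (382,233), and the detector is at (250,150). The side view agrees. Next I'll take one close crop and measure.

Run:
```python
from h import *
a=np.load("top.npz"); im=a["image"][140:275,195:395]
cv2.imwrite("pics/topc.png",cv2.resize(im,None,fx=4,fy=4,interpolation=cv2.INTER_CUBIC))
b=np.load("side.npz"); im=b["image"][140:285,215:395]
cv2.imwrite("pics/sidec.png",cv2.resize(im,None,fx=4,fy=4,interpolation=cv2.INTER_CUBIC))
```

```text
(no output)
```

View pics/topc.png

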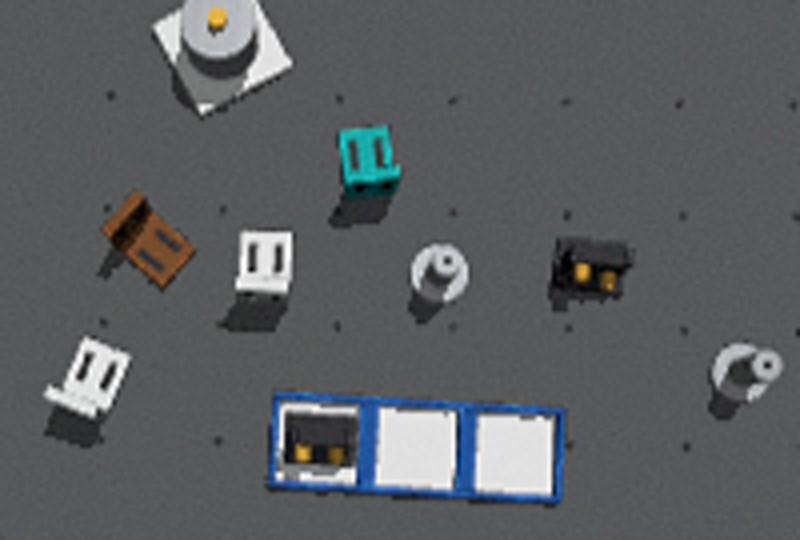

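View pics/sidec.png

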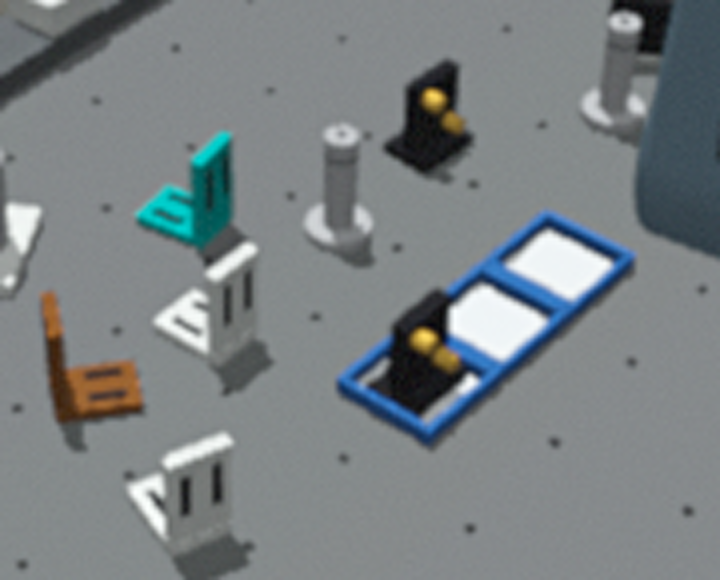

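Crops: the aluminium brackets are at top px (261,206) and (217,234), the posts at (305,208) and (382,233), and the mirror mount is in the tray's left compartment. I choose the bracket at (261,206), whose foot points away from the robot, and the post at (305,208). I'll measure both with point clouds from the two views.

```bash
cat >> h.py <<'E'
def cloud(f,box=None):
    z=f["z_map"]; u0,v0,u1,v1=box or (0,0,560,420)
    v,u=np.mgrid[v0:v1,u0:u1]; v=v.ravel();u=u.ravel(); s=z[v,u]
    T=np.linalg.inv(f["camera_from_world"])
    P=np.c_[(u-f["cx"])/f["fx"]*s,-(v-f["cy"])/f["fy"]*s,-s]@T[:3,:3].T+T[:3,3]
    ok=s>0
    return P[ok],f["image"][v,u][ok].astype(int)
E
python3 - <<'E'
from h import *
a=np.load("top.npz");b=np.load("side.npz")
A,_=cloud(a);B,cb=cloud(b);_,ca=cloud(a)
for n,(u,v) in dict(brA=(261,208),post=(305,208),slotmid=(299,252),slotR=(324,254),mir=(274,250)).items():
    w=world(a,u,v); print(n,w.round())
    for nm,P in(("top",A),("side",B)):
        m=(abs(P[:,:2]-w[:2])<45).all(1)&(P[:,2]>55)&(P[:,2]<110)
        if m.sum()>3:
            Q=P[m]; z=np.percentile(Q[:,2],95); t=Q[Q[:,2]>z-8]; print(nm,m.sum(),"ztop",z.round(1),"mean",Q.mean(0).round(1),"topmean",t.mean(0).round(1),"min",Q.min(0).round(1),"max",Q.max(0).round(1), "rect",cv2.minAreaRect(t[:,:2].astype(np.float32)))
for nm,P,c in(("top",A,ca),("side",B,cb)):
    m=(c[:,0]>110)&(c[:,2]<60)&(c[:,0]>1.5*c[:,1])&(P[:,2]>4)&(P[:,2]<22)&(abs(P[:,0]-w[0])<150)&(abs(P[:,1]-w[1]+80)<200)
    print(nm,m.sum(),P[m].mean(0).round(1),np.median(P[m][:,2]),cv2.minAreaRect(P[m][:,:2].astype(np.float32)))
E
```

```text
brA [593.  61.   9.]
top 52 ztop 83.3 mean [574.3  63.   77.1] topmean [574.9  63.8  80.2] min [569.7  43.1  55.9] max [580.8  82.4  84.6] rect ((575.553466796875, 62.74041748046875), (39.418296813964844, 10.19849967956543), 89.34290313720703)
side 139 ztop 82.8 mean [573.6  68.2  71.7] topmean [574.4  66.9  80.2] min [567.4  41.8  55.4] max [585.9  89.6  85.7] rect ((575.2730102539062, 65.30548858642578), (46.8604621887207, 14.772730827331543), 86.72270965576172)
post [585. -84.  88.]
top 56 ztop 94.2 mean [594.4 -86.6  86.7] topmean [595.3 -87.6  90.9] min [583.3 -99.8  56.6] max [607.2 -76.   96.8] rect ((595.3641967773438, -87.7340316772461), (21.77895736694336, 22.70998764038086), 65.4601821899414)
side 123 ztop 92.7 mean [593.4 -80.3  77.9] topmean [596.  -83.5  90.1] min [581.1 -98.   55.2] max [609.  -70.9  97.1] rect ((596.3728637695312, -85.63472747802734), (23.1928653717041, 25.253738403320312), 5.1776652336120605)
slotmid [445. -71.   0.]
slotR [ 439. -156.    4.]
mir [448.  15.  68.]
top 81 ztop 74.6 mean [450.9  15.   68.8] topmean [452.6  12.5  70.5] min [435.4 -10.6  57.2] max [461.2  35.1  77.9] rect ((448.543701171875, 12.118729591369629), (25.865333557128906, 45.51664733886719), 0.8033243417739868)
side 150 ztop 73.5 mean [450.4  20.4  66.4] topmean [453.3  18.1  70.2] min [433.8  -9.1  55.2] max [464.9  43.5  75.3] rect ((454.7420959472656, 17.92269515991211), (26.311738967895508, 49.48708724975586), 12.420882225036621)
top 370 [451.6 -70.6  14.5] 14.653684099642874 ((447.6483459472656, -69.43199157714844), (247.44442749023438, 79.28427124023438), 87.49735260009766)
side 341 [443.4 -56.6  13.7] 13.76741452286069 ((447.0101013183594, -64.16202545166016), (247.9475555419922, 80.54660034179688), 87.77184295654297)
```

Call:
{"method": "drive_tool", "body": {
  "motion": [
    [1,566,-453,0,-69],
    [1,566,-453,0,-69],
    [1,566,-453,0,-69],
    [1,566,-453,0,-69],
    [1,566,-453,0,-69]
  ],
  "grip_force": 20
}}

```text
time_s: 0.72
ee_pos: [352.5, -280.8, 238.6]
ee_rot: [0.806, 0.592, 0.0, 0.0]
force: [1.4, -0.8, -0.6]
width: 88.3
grip_force: 0.0
```

```bash
cat >> h.py <<'E'
from scipy.spatial.transform import Rotation as R
def go(p,ang):
    "shift in tool axes and turn to bring TCP to p with tool x at world angle ang (deg)"
    s=r.read_state(); M=R.from_quat(s["ee_rot"]).as_matrix()
    cur=np.degrees(np.arctan2(M[1,0],M[0,0]))
    print("at",s["ee_pos"].round(1),"ang",cur.round(1),"t",s["time_s"],"shift",(M.T@(np.array(p)-s["ee_pos"])).round(1),"yaw",round(-((ang-cur+180)%360-180),1))
E
python3 -c "
from h import *
go([570,40,238],87.6)"
```

```text
at [ 352.5 -280.8  238.6] ang 72.5 t 0.725 shift [371.3 111.2   0.6] yaw -15.1
```

Call:
{"method": "drive_tool", "body": {
  "motion": [
    [1,371,111,0,-15],
    [1,371,111,0,-15],
    [1,371,111,0,-15],
    [1,371,111,0,-15],
    [1,371,111,0,-15]
  ]
}}

```text
time_s: 1.35
ee_pos: [529.4, -23.0, 238.6]
ee_rot: [0.724, 0.69, -0.0, 0.0]
force: [1.0, -0.1, 0.4]
width: 87.9
grip_force: 0.0
```

Run:
```python
from h import *
go([575,64,238],87.6)
```

```text
at [529.4 -23.  238.6] ang 87.2 t 1.35 shift [89.1 41.4  0.6] yaw -0.4
```

Call:
{"method": "drive_tool", "body": {
  "motion": [
    [1,60,28,0,0],
    [1,89,41,20,0],
    [1,89,41,40,0],
    [1,89,41,40,0]
  ]
}}

```text
time_s: 1.85
ee_pos: [572.4, 62.5, 196.4]
ee_rot: [0.724, 0.69, -0.002, -0.002]
force: [0.4, 0.5, 0.4]
width: 88.4
grip_force: 0.0
```

Run:
```python
from h import *
f=grab("wrist")
T=np.linalg.inv(f["camera_from_world"]);print(T.round(2).tolist(),f["fx"])
c=f["image"].copy(); cv2.imwrite("pics/w1.png",c)
P,_=cloud(f)
for n,w in(("br",(575,64)),("post",(596,-86))):
    m=(abs(P[:,:2]-w)<35).all(1)&(P[:,2]>70)&(P[:,2]<105)
    if m.sum()>9: print(n,m.sum(),P[m].mean(0).round(1),np.percentile(P[m],[2,98],axis=0).round(1),cv2.minAreaRect(P[m][:,:2].astype(np.float32)))
go([575,64,45],87.6)
```

```text
[[1.0, 0.04, 0.02, 576.35], [-0.05, 0.96, 0.28, 136.83], [-0.01, -0.28, 0.96, 342.54], [0.0, 0.0, 0.0, 1.0]] 370.43863755991936
br 817 [574.9  65.9  79.7] [[570.   43.7  74.6]
 [579.9  86.2  81.3]] ((574.7929077148438, 64.42314910888672), (43.99992370605469, 9.703109741210938), 87.81575775146484)
post 686 [595.2 -84.6  89.1] [[583.8 -96.8  81.4]
 [606.7 -74.4  91. ]] ((595.818359375, -85.74604797363281), (24.523406982421875, 24.5993595123291), 55.922786712646484)
at [573.2  62.  197.9] ang 87.2 t 1.9 shift [  2.1   2.1 152.9] yaw -0.4
```

View pics/w1.png

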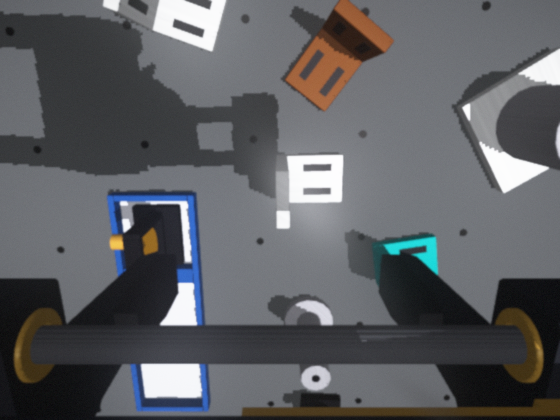

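Wrist view: the bracket (plate top px (283,218), foot (315,178)) sits between the open fingers. It measures (574.8, 64.4), height 80, yaw about -2.2°. Tray with the mirror mount at left, post at (310,315). Descending to grip.

Call:
{"method": "drive_tool", "body": {
  "motion": [
    [1,2,2,50,0],
    [1,2,2,100,0],
    [1,2,2,140,0],
    [1,2,2,158,0],
    [1,2,2,158,0]
  ]
}}

```text
time_s: 2.52
ee_pos: [575.9, 63.3, 40.7]
ee_rot: [0.724, 0.689, -0.0, -0.0]
force: [0.2, -0.3, -0.7]
width: 88.3
grip_force: 0.0
```

Call:
{"method": "drive_tool", "body": {
  "motion": [
    [0,0,0,0,0],
    [0,0,0,0,0],
    [0,0,0,0,0],
    [0,0,0,0,0],
    [0,0,0,0,0]
  ],
  "grip_force": 25
}}

```text
time_s: 3.15
ee_pos: [576.0, 63.8, 40.8]
ee_rot: [0.724, 0.69, 0.0, 0.0]
force: [0.4, 0.1, -0.3]
width: 40.3
grip_force: 0.0
```

Call:
{"method": "drive_tool", "body": {
  "motion": [
    [0,0,0,0,0],
    [0,0,0,0,0],
    [0,0,0,0,0],
    [0,0,0,0,0],
    [0,0,0,0,0]
  ]
}}

```text
time_s: 3.78
ee_pos: [575.9, 63.8, 40.6]
ee_rot: [0.724, 0.69, -0.0, -0.0]
force: [-0.2, -0.4, -0.1]
width: 10.2
grip_force: 25.0
```

Call:
{"method": "drive_tool", "body": {
  "motion": [
    [0,0,0,0,0],
    [0,0,0,-10,0],
    [0,0,0,-35,0],
    [0,0,0,-60,0],
    [0,0,0,-60,0]
  ]
}}

```text
time_s: 4.4
ee_pos: [577.9, 63.6, 103.2]
ee_rot: [0.724, 0.69, 0.002, 0.002]
force: [0.0, 0.3, -2.9]
width: 10.2
grip_force: 25.0
```

Run:
```python
from h import *
f=np.load("wrist.npz"); P,c=cloud(f)
m=(c[:,0]>110)&(c[:,2]<70)&(c[:,0]>1.5*c[:,1])&(P[:,2]>11)&(P[:,2]<18)&(abs(P[:,0]-447)<90)&(P[:,1]>-220)&(P[:,1]<90)
Q=P[m]; print(m.sum(),np.median(Q[:,2]),cv2.minAreaRect(Q[:,:2].astype(np.float32)))
a=np.radians(-2.4); L=(Q[:,:2]-[447.5,-69])@np.array([[np.cos(a),-np.sin(a)],[np.sin(a),np.cos(a)]])
print("tray x",np.percentile(L[:,0],[.5,99.5]),"y",np.percentile(L[:,1],[.5,99.5]))
for lo in(-100,-20,60): 
  for s in(-1,1):
    k=(abs(L[:,1]-lo)<25)&(s*L[:,0]>20); print(lo,s,L[k,0].mean() if k.any() else None)
h,e=np.histogram(L[abs(L[:,0])<25,1],bins=np.arange(-130,131,4)); print([(int(x),int(n)) for x,n in zip(e,h) if n])
go([447.5-25,-69,100],87.6)
```

```text
2494 13.740748538962379 ((447.5289306640625, -67.55623626708984), (248.09909057617188, 80.48812866210938), 87.41842651367188)
tray x [-39.75517042  40.01765794] y [-121.90700455  125.15845659]
-100 -1 -34.880102286710695
-100 1 35.049343923386516
-20 -1 None
-20 1 37.490652422379405
60 -1 -36.70582766557718
60 1 33.2737120799504
[(-126, 6), (-122, 124), (-118, 45), (34, 7), (38, 25), (42, 22), (46, 27), (50, 6), (118, 79), (122, 206)]
at [577.9  63.6 103.2] ang 87.2 t 4.4 shift [-140.  -148.7    2.5] yaw -0.4
```

Call:
{"method": "drive_tool", "body": {
  "motion": [
    [0,0,0,-40,0],
    [0,-40,-43,-40,-0.3],
    [0,-85,-90,-40,-0.3],
    [0,-123,-132,-40,-0.3],
    [0,-138,-149,-30,-0.3]
  ]
}}

```text
time_s: 5.03
ee_pos: [418.2, -67.9, 130.0]
ee_rot: [0.723, 0.691, -0.0, -0.0]
force: [-0.3, -0.1, -1.7]
width: 9.6
grip_force: 25.0
```

Call:
{"method": "drive_tool", "body": {
  "motion": [
    [0,0,0,10,0],
    [0,0,0,30,0],
    [0,0,0,30,0]
  ]
}}

```text
time_s: 5.4
ee_pos: [419.6, -65.7, 99.0]
ee_rot: [0.722, 0.692, -0.001, -0.002]
force: [-0.6, -0.5, -1.7]
width: 9.4
grip_force: 25.0
```

Run:
```python
from h import *
go([422.5,-67.1,60],87.5)
f=grab("wrist","pics/w2.png")
P,c=cloud(f)
M=(abs(P[:,0]-447)<70)&(abs(P[:,1]+67)<90)
m=M&(c[:,0]>110)&(c[:,2]<70)&(c[:,0]>1.5*c[:,1])&(P[:,2]>9)&(P[:,2]<18)
print(m.sum(),P[m].min(0),P[m].max(0))
```

```text
at [419.6 -65.7  99. ] ang 87.5 t 5.4 shift [-1.4  3.1 39. ] yaw 0.0Traceback (most recent call last):
  File "<stdin>", line 7, in <module>
    return umr_minimum(a, axis, None, out, keepdims, initial, where)
ValueError: zero-size array to reduction operation minimum which has no identity
```

View pics/w2.png

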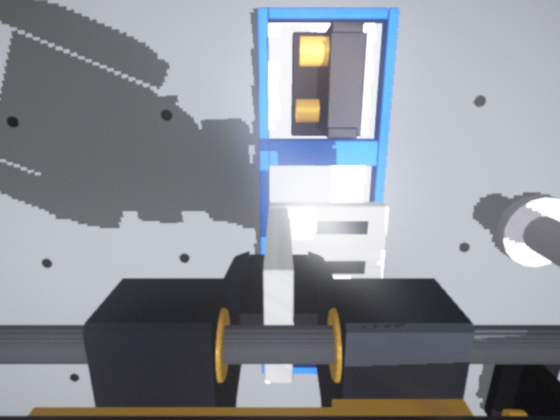

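Wrist view: the bracket (plate at px (280,290), foot edge at (385,240)) is held square over the middle compartment, below the mirror mount (335,80). I'll lower it, correcting 3 mm in x.

Call:
{"method": "drive_tool", "body": {
  "motion": [
    [0,-1,3,0,0],
    [0,-1,3,20,0],
    [0,-1,3,35,0],
    [0,-1,3,35,0],
    [0,-1,3,35,0]
  ]
}}

```text
time_s: 6.08
ee_pos: [423.8, -68.0, 66.1]
ee_rot: [0.722, 0.692, 0.0, 0.0]
force: [0.2, 0.2, -1.6]
width: 9.9
grip_force: 25.0
```

Run:
```python
from h import *
go([422.5,-67.1,41],87.5)
f=grab("side"); print(r.read_state()["force"])
B,c=cloud(f)
m=(abs(B[:,0]-422)<40)&(abs(B[:,1]+66)<45)&(B[:,2]>85)&(B[:,2]<110)&(c.min(1)>120)
print(m.sum(),B[m].mean(0) if m.any() else '')
```

```text
at [423.8 -68.   66.1] ang 87.5 t 6.075 shift [ 0.9 -1.3 25.1] yaw 0.0
[ 0.05047182 -0.28648644 -1.97172048]
42 [423.36560304 -51.62518275 100.33625209]
```

Call:
{"method": "drive_tool", "body": {
  "motion": [
    [0,1,-1,8,0],
    [0,1,-1,15,0],
    [0,1,-1,20,0],
    [0,1,-1,23,0],
    [0,1,-1,24,0]
  ]
}}

```text
time_s: 6.75
ee_pos: [422.3, -66.8, 41.5]
ee_rot: [0.722, 0.692, -0.0, -0.0]
force: [-0.3, 0.2, -2.5]
width: 9.7
grip_force: 25.0
```

Call:
{"method": "drive_tool", "body": {
  "motion": [
    [0,0,0,0,0],
    [0,0,0,0.5,0],
    [0,0,0,1,0],
    [0,0,0,1,0]
  ]
}}

```text
time_s: 7.25
ee_pos: [422.5, -66.9, 40.7]
ee_rot: [0.722, 0.692, 0.0, 0.0]
force: [0.5, -0.5, -1.8]
width: 10.1
grip_force: 25.0
```

Call:
{"method": "drive_tool", "body": {
  "motion": [
    [0,0,0,0.4,0],
    [0,0,0,0.7,0],
    [0,0,0,1,0],
    [0,0,0,1,0]
  ]
}}

```text
time_s: 7.75
ee_pos: [422.5, -66.8, 40.6]
ee_rot: [0.722, 0.692, -0.0, -0.0]
force: [-5.4, 2.2, 11.8]
width: 10.1
grip_force: 25.0
```

Contact. Opening partway, so the near-side finger clears.

Call:
{"method": "drive_tool", "body": {
  "motion": [
    [0.12,0,0,0,0],
    [0.2,0,0,0,0],
    [0.4,0,0,0,0],
    [0.5,0,0,0,0],
    [0.5,0,0,0,0]
  ]
}}

```text
time_s: 8.38
ee_pos: [422.4, -66.9, 39.7]
ee_rot: [0.722, 0.692, -0.0, -0.0]
force: [0.2, 0.5, -0.8]
width: 43.4
grip_force: 0.0
```

Call:
{"method": "drive_tool", "body": {
  "motion": [
    [0.5,0,0,-15,0],
    [0.5,0,0,-50,0],
    [0.6,0,0,-90,0],
    [0.8,0,0,-110,0],
    [1,0,0,-110,0]
  ]
}}

```text
time_s: 9.0
ee_pos: [423.9, -67.5, 152.1]
ee_rot: [0.722, 0.692, 0.001, 0.002]
force: [-0.0, 0.4, -0.3]
width: 70.8
grip_force: 0.0
```

Run:
```python
from h import *
f=grab("wrist","pics/w3.png"); P,c=cloud(f)
m=(abs(P[:,:2]-[422,-67])<35).all(1)&(P[:,2]>60)&(P[:,2]<100)
print(m.sum(),np.percentile(P[m][:,2],95),cv2.minAreaRect(P[m][:,:2].astype(np.float32)))
go([595.6,-86,150],87.5)
```

```text
1160 80.96003502483559 ((422.43548583984375, -66.1965560913086), (44.099361419677734, 9.78433609008789), 87.69195556640625)
at [422.9 -67.1 150.6] ang 87.5 t 9.05 shift [-11.4 173.3   1. ] yaw 0.0
```

View pics/w3.png

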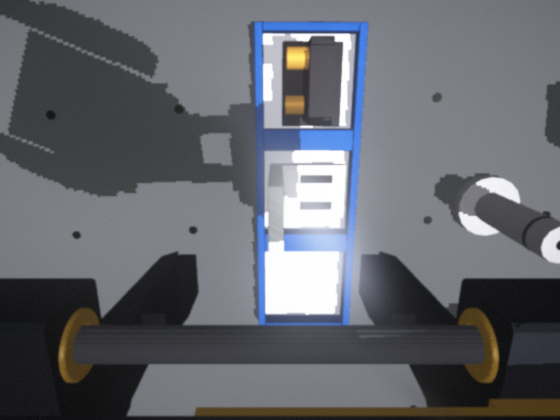

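Wrist view: the bracket stands upright in the middle compartment (px (310,190)), top at 81 mm and foot clear of the walls. The right compartment (300,285) is empty, and the post is at (490,205). On to the post.

Call:
{"method": "drive_tool", "body": {
  "motion": [
    [1,-4,50,0,0],
    [1,-8,105,0,0],
    [1,-11,155,0,0],
    [1,-11,173,0,0],
    [1,-11,173,0,0]
  ]
}}

```text
time_s: 9.68
ee_pos: [594.5, -85.2, 147.7]
ee_rot: [0.722, 0.692, -0.001, -0.001]
force: [0.3, -0.1, -0.1]
width: 88.2
grip_force: 0.0
```

Run:
```python
from h import *
f=grab("wrist"); P,c=cloud(f)
m=(abs(P[:,:2]-[596,-86])<25).all(1)&(P[:,2]>84)&(P[:,2]<96)
print(m.sum(),np.median(P[m][:,2]) if m.any() else '',cv2.minAreaRect(P[m][:,:2].astype(np.float32)) if m.any() else '')
go([595.7,-85.7,45],87.5)
```

```text
1380 89.9573924562312 ((595.3223876953125, -86.14329528808594), (24.238224029541016, 24.2274169921875), 6.848845481872559)
at [593.7 -85.  147.9] ang 87.5 t 9.725 shift [ -0.7   2.4 102.9] yaw 0.0
```

Call:
{"method": "drive_tool", "body": {
  "motion": [
    [1,-1,2,45,0],
    [1,-1,2,85,0],
    [1,-1,2,102,0],
    [0.3,-1,2,102,0],
    [0,-1,2,102,0]
  ],
  "grip_force": 35
}}

```text
time_s: 10.35
ee_pos: [597.8, -86.9, 49.4]
ee_rot: [0.722, 0.692, 0.001, 0.001]
force: [0.0, 0.0, 0.3]
width: 70.4
grip_force: 0.0
```

Call:
{"method": "drive_tool", "body": {
  "motion": [
    [0,0,0,0,0],
    [0,0,0,0,0],
    [0,0,0,0,0],
    [0,0,0,0,0],
    [0,0,0,0,0]
  ]
}}

```text
time_s: 10.98
ee_pos: [596.5, -86.4, 47.5]
ee_rot: [0.722, 0.692, -0.0, -0.0]
force: [-1.5, 0.4, 0.6]
width: 24.0
grip_force: 35.0
```

Call:
{"method": "drive_tool", "body": {
  "motion": [
    [0,0,0,0,0],
    [0,0,0,0,0],
    [0,0,0,0,0]
  ]
}}

```text
time_s: 11.35
ee_pos: [596.5, -86.5, 47.6]
ee_rot: [0.722, 0.692, -0.0, -0.0]
force: [-1.7, 0.3, 0.4]
width: 24.3
grip_force: 35.0
```

Call:
{"method": "drive_tool", "body": {
  "motion": [
    [0,0,0,-15,0],
    [0,0,0,-55,0],
    [0,0,0,-90,0],
    [0,0,0,-90,0]
  ]
}}

```text
time_s: 11.85
ee_pos: [599.3, -87.3, 141.6]
ee_rot: [0.722, 0.692, 0.002, 0.003]
force: [0.6, -0.4, -3.5]
width: 24.2
grip_force: 35.0
```

Run:
```python
from h import *
go([443.8,-151.8,110],87.5)
```

```text
at [599.3 -87.3 141.6] ang 87.5 t 11.85 shift [ -71.1 -152.8   30.6] yaw 0.0
```

Call:
{"method": "drive_tool", "body": {
  "motion": [
    [0,-22,-45,0,0],
    [0,-45,-97,0,0],
    [0,-65,-138,0,0],
    [0,-71,-151,5,0],
    [0,-71,-151,30,0]
  ]
}}

```text
time_s: 12.48
ee_pos: [443.2, -151.8, 107.8]
ee_rot: [0.723, 0.691, 0.0, 0.001]
force: [1.7, 0.1, -3.1]
width: 24.2
grip_force: 35.0
```

Call:
{"method": "drive_tool", "body": {
  "motion": [
    [0,0,0,15,0],
    [0,0,0,30,0],
    [0,0,0,35,0],
    [0,0,0,35,0],
    [0,0,0,35,0]
  ]
}}

```text
time_s: 13.1
ee_pos: [443.4, -151.1, 73.2]
ee_rot: [0.722, 0.692, 0.0, 0.001]
force: [0.7, 0.2, -3.4]
width: 24.3
grip_force: 35.0
```

Run:
```python
from h import *
go([443.8,-151.8,47.6],87.5)
```

```text
at [ 443.4 -151.1   73.2] ang 87.5 t 13.1 shift [-0.7  0.4 25.6] yaw 0.0
```

Call:
{"method": "drive_tool", "body": {
  "motion": [
    [0,0,0,8,0],
    [0,0,0,15,0],
    [0,0,0,20,0],
    [0,0,0,23,0],
    [0,0,0,24,0]
  ]
}}

```text
time_s: 13.72
ee_pos: [442.7, -150.8, 48.4]
ee_rot: [0.722, 0.692, -0.0, -0.0]
force: [0.4, 0.3, -3.1]
width: 24.2
grip_force: 35.0
```

Call:
{"method": "drive_tool", "body": {
  "motion": [
    [0,0,0,0,0],
    [0,0,0,0.5,0],
    [0,0,0,1,0],
    [0,0,0,1,0]
  ]
}}

```text
time_s: 14.22
ee_pos: [442.8, -150.9, 47.7]
ee_rot: [0.722, 0.692, -0.0, 0.0]
force: [-0.8, 0.3, -3.2]
width: 24.1
grip_force: 35.0
```

Call:
{"method": "drive_tool", "body": {
  "motion": [
    [0,0,0,0.4,0],
    [0,0,0,0.7,0],
    [0,0,0,1,0],
    [0,0,0,1,0]
  ]
}}

```text
time_s: 14.72
ee_pos: [442.9, -151.0, 47.4]
ee_rot: [0.722, 0.692, -0.0, 0.0]
force: [-3.8, 2.0, 7.8]
width: 24.2
grip_force: 35.0
```

Call:
{"method": "drive_tool", "body": {
  "motion": [
    [0.3,0,0,0,0],
    [0.4,0,0,0,0],
    [0.6,0,0,0,0],
    [0.7,0,0,0,0],
    [0.7,0,0,0,0]
  ]
}}

```text
time_s: 15.35
ee_pos: [442.8, -150.9, 46.7]
ee_rot: [0.722, 0.692, 0.0, -0.0]
force: [-0.2, 0.2, 0.9]
width: 61.4
grip_force: 0.0
```

Call:
{"method": "drive_tool", "body": {
  "motion": [
    [0.7,0,0,-15,0],
    [0.7,0,0,-60,0],
    [1,0,0,-110,0],
    [1,0,0,-160,0],
    [1,0,0,-160,0]
  ]
}}

```text
time_s: 15.98
ee_pos: [445.3, -152.4, 212.2]
ee_rot: [0.722, 0.692, 0.001, 0.005]
force: [-0.4, -0.5, 0.4]
width: 88.1
grip_force: 0.0
```

Call:
{"method": "drive_tool", "body": {
  "motion": [
    [1,-50,0,0,0],
    [1,-100,0,0,0],
    [1,-110,0,0,0],
    [1,-110,0,0,0],
    [1,-110,0,0,0]
  ]
}}

```text
time_s: 16.6
ee_pos: [437.9, -259.4, 206.3]
ee_rot: [0.722, 0.692, 0.0, -0.001]
force: [0.5, 0.1, -0.6]
width: 88.2
grip_force: 0.0
```

Run:
```python
from h import *
f=grab("wrist"); P,c=cloud(f)
cv2.imwrite("pics/w4.png",f["image"])
for w,zl in(((422,-67),60),((443.5,-151),84)):
    m=(abs(P[:,:2]-w)<30).all(1)&(P[:,2]>zl)&(P[:,2]<100)
    if m.any(): print(m.sum(),np.percentile(P[m][:,2],95),cv2.minAreaRect(P[m][:,:2].astype(np.float32)))
print(r.read_state()["time_s"])
```

```text
1198 91.31286555637934 ((442.32012939453125, -151.03529357910156), (24.342403411865234, 24.070478439331055), 40.03396224975586)
16.65
```

View pics/w4.png

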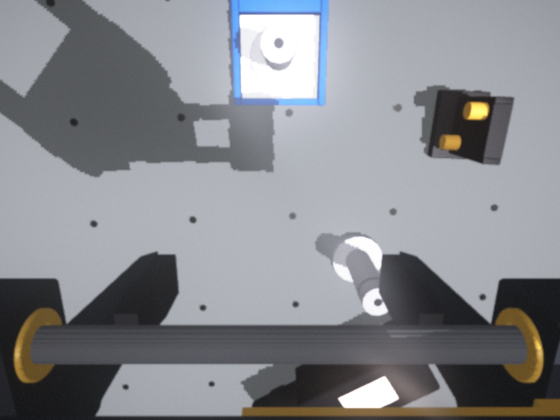

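Wrist view: the post stands upright in the end compartment (px (280,55)), top at 91 mm and centred. The spare mirror mount (470,128) and spare post (360,265) haven't been touched. I'll check the bracket once more and hand in.

Run:
```python
from h import *
ok=0
for n in("top","side"):
    P,c=cloud(grab(n)); m=(abs(P[:,:2]-[422,-66])<[14,28]).all(1)&(P[:,2]>60)&(P[:,2]<95)
    print(n,m.sum(),P[m].mean(0).round(1) if m.any() else "",np.percentile(P[m][:,2],95) if m.any() else ""); ok+=m.sum()
print(r.sign_off() if ok>20 else "check")
```

```text
top 43 [423.3 -67.3  79.8] 84.27347344405027
side 104 [422.2 -62.5  73.9] 83.05401300968465
the job is handed in; nothing more can be done
None
```

The kit is complete and handed in at about 17 s: I added an aluminium bracket (middle compartment) and a post (end compartment) beside the mirror mount already in the tray, and my last measurements showed both standing upright.

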